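# Blow-clean the machined parts before measuring

## Robot

A 6-joint arm with a two-finger parallel gripper is mounted at the origin on the work surface. World frame = base frame: x ahead of the robot, y to its left, z up, the work surface at z = 0. Lengths are in m, angles in rad, forces in N, time in s.
With the tool pointing down it reaches from about 0.25 to 0.775 m from the base axis. Payload 4 kg.
Tool frame: the origin (TCP) lies at the centre of the arm's flange, where the gripper is bolted on; the fingertips stand 199 mm ahead of it and the grasp point (between the pads) lies 180 mm ahead of it (robot.tcp_to_tips is the z of the fingertips in the tool frame, in m); z points along the fingers, y is the line along which they close (so a half turn about z gives the same grasp; the last joint's range is limited). The gripper opens to 94 mm and grips with 3 to 60 N. Pads are 16 mm wide; open, the fingers measure 119 mm over their backs; the gripper's body (75 mm by 177 mm) begins 78 mm behind the grasp point.
Start: joints at [-1.395, 0.087, 1.371, -0, 1.684, -0.103], TCP at [0.151, -0.529, 0.405] pointing down, gripper open.
Joint ranges: [-3.1, 3.1], [-0.76, 2.03], [0.27, 2.55], [-1.08, 4.22], [0.17, 2.65], [-2.57, 2.57]. Speed limits (rad/s): [2.79, 2.79, 3.14, 3.14, 3.14, 3.14].

## Interface

Orientations are given as [roll, pitch, yaw] about the fixed x, y, z axes, in that order (R = Rz(yaw) Ry(pitch) Rx(roll)).
In Python, from bench import robot gives the robot as it stands.
- The arm moves only by the tool play_rows, never from a script. Its arguments are lists of equal length, an entry for each row: "translation": the shift along the tool's x, y, z scaled (see below), a list of three; "twist": the turn, a rotation vector about the tool's x, y, z scaled (see below), a list of three; "gripper": the opening, from -1 (shut) to 1 (fully open). A call has 1 to 8 rows; each row shifts and turns the commanded pose from where the row before left it, along the tool's axes as they then stand; what a row does not reach is not made up. The controller multiplies each number of a shift by 0.04 m and each number of a turn by 0.1 rad. A row lasts 1/10 s, in which the tool goes at most 50 mm and 8.59 degrees, less where a joint would pass 70% of its speed; a pose out of reach is approached as far as the arm can. A call with a number of a shift or a turn outside -1 to 1 is refused whole. A call with a gripper value outside its range is refused whole. The fingers move at their own pace and stop on an object; the grip force is fixed at half the most. Time passes only in rows, so rows that do not move let the fingers close. It gives the time, the measured TCP pose, the force, the opening and the grip force at its end, in the units of the state.
- robot.get_obs(): the state, without advancing time (a new reading comes with each control period).
- robot.snapshot(name): name is "scene" or "top" or "wrist"; returns the picture (420x560x3 uint8, red, green, blue); there is no depth.
- robot.camera_model(name): a dict with "camera_matrix" (3x3 intrinsics, pixels), "k1" (the pictures are not rectified: a ray, as slopes to the right and down, at radius r is drawn at 1 + k1 r^2 times it, then the intrinsics apply), "rvec" (rotation vector, rad) and "tvec" (3), from world to camera coordinates, as OpenCV has them. Camera axes: x right, y down, z forward; pixel columns grow to the right and rows downward; lengths in m; the calibration is good to about 2 mm. A picture is of the moment at which its call begins: read the wrist's pose just before it. camera_model takes no time and is no camera call; for the wrist camera it gives the pose at the moment of the call.
- robot.close_job(): hands the job in; it is judged then, once.
Trained networks look in the newest picture that a camera, given by its name, has taken for a name from the list of things; names that differ only in an ending like _2 or _b are one class to them, and where a whole thing is asked for, a point or a joint stands for the part that bears it (a point fixed in the world has none). Each returns a list of dicts, best first, with "score" (0 to 1); they miss things now and then, are a little off and sometimes report something else, mostly with a low value. They report only what shows in the picture. A call takes as long as a camera call. They do not tell look-alikes from the thing itself.
- robot.recognise(name, camera): "centre" ([x, y, z] in m, in world coordinates, good to about 4 mm: the middle of the surface that is visible of it).
- robot.spot_point(name, camera): "centre" ([x, y, z] in m, in world coordinates, good to about 4 mm: a listed point, or the origin of a listed thing).
The state is a dict: "time": time; "joint_positions": joint angles; "qvel": joint speeds; "joint_torque": joint torques, N m; "tool_pos": TCP position; "ee_rot": TCP orientation; "wrist_force": force on the tool from outside, world axes, zero at the start; "wrist_torque": the same for the moment, N m; "width": finger opening in m; "finger_force": force on a finger pad.
Only numpy, scipy, OpenCV 4.12 (cv2) and the standard library are available. Lean on these libraries where they do the work, as an engineer would, in place of code of your own. Each camera call takes 0.05 s, during which the arm holds its last target. There are 200 camera calls.

## Task

Put every machined workpiece that is lying on the desk (there are four to six) into the steel cleaning basket, so that each lies inside below the rim or only a little proud of it. Once they are all in, flip the blower's yellow lock-off lever fully forward towards the nozzle, squeeze the red paddle fully against the blower's body and hold it there for two seconds, then let the paddle go and flip the lever fully back again. Leave the other things on the desk where they are.

Things in the scene. Friction and masses are not known exactly. Their poses are not given: they have to be found in the camera images.
- blower: Bench-mounted blower with a paddle switch, fixed to the desk (its place varies). Origin on the desk under the tool; x along the tool towards the nozzle (forward), y to the paddle's side, z up. Stand: plate 320 x 120 x 12 mm (x -190 to +130), posts at x -135 and +95. Green motor, radius 36 mm, at x -220 to -135; the nozzle ends at x +170, z 120.
- paddle_pinch (a point): Fixed point on the blower, at x -10, y +4, z 120 mm in its frame: midway between the body's far flank (y -20) and the paddle's outer face when squeezed home (y +28). Centre a gripper here, from above, closing along the blower's y, to squeeze the paddle against the body; the width over both here is about 58 mm at rest, 48 to 50 mm squeezed.
- blower_body (a point): Centre of the black handle body (fixed): a level bar at blower x -135 to +115, 40 mm wide (y -20 to +20), z 92 to 148 mm, open underneath between the two posts
- paddle (a joint): Red paddle, 180 mm long, 8 mm thick, 32 mm tall (z 104 to 136 mm), along the body's +y flank, hinged about the vertical at its rear end (blower x -100, y +25), splayed out at its front. 0 = released, 0.09 = squeezed home at its stop (rad). Sprung: about 8 N at the pinch point; it returns by itself. Until the lock-off lever is flipped, that lever's tail blocks it at 0.02 to 0.04.
- paddle_face (a point): Centre of the paddle's outer face (moves with it).
- lockoff (a joint): Yellow lock-off lever on top of the handle, a tab 45 mm long, 30 mm wide (across the tool), 8 mm thick, pivoted about the tool's y axis at blower x +70, y 0, z 154 mm. 0 = locked, leaning 0.6 rad back, away from the nozzle; 1.2 = fully forward, leaning 0.6 rad towards the nozzle (rad). It stays where it is left; pushing half-way up the tab takes about 3 N.
- lever_tip (a point): Upper end of the lock-off lever's tab (moves with it); 37 mm above the pivot at either end of its swing.
- basket: Open steel cleaning basket in front of the nozzle, fixed to the desk. Origin under its centre; x and y along its sides, z up. Outside 262 (x) x 232 (y) mm, walls 6 mm thick and 50 mm high, inner floor about 6 mm above the desk.
- vblock_mid (a point): A machined workpiece to be cleaned; it may be absent (None). The point is its centre, half-way up; x along its length, z up as it starts, y across it (the way to grip it). Dark steel block 80 x 38 x 36 mm with a channel 18 mm wide along the top, 0.3 to 0.5 kg.
- spool_mid (a point): A machined workpiece to be cleaned; it may be absent (None). The point is its centre, half-way up; x along its length, z up as it starts, y across it (the way to grip it). Bare aluminium spool 90 mm long: a round middle 26 mm in diameter between two square flanges 38 x 38 x 12 mm; grip the middle.
- bracket_mid (a point): A machined workpiece to be cleaned; it may be absent (None). The point is its centre, half-way up; x along its length, z up as it starts, y across it (the way to grip it). Green T-bracket 90 mm long: a foot 38 mm wide and 8 mm thick with an upright web 10 mm thick above it, 38 mm tall in all; grip the web.
- manifold_mid (a point): A machined workpiece to be cleaned; it may be absent (None). The point is its centre, half-way up; x along its length, z up as it starts, y across it (the way to grip it). Blue block 85 x 40 x 36 mm with three dark ports on top.
- clevis_mid (a point): A machined workpiece to be cleaned; it may be absent (None). The point is its centre, half-way up; x along its length, z up as it starts, y across it (the way to grip it). Brass fork 90 mm long, 36 mm wide and 36 mm tall: a solid end 30 mm long at -x and two prongs to +x, 16 mm apart.
- carriage_mid (a point): A machined workpiece to be cleaned; it may be absent (None). The point is its centre, half-way up; x along its length, z up as it starts, y across it (the way to grip it). Orange rail carriage 80 x 40 x 36 mm with a channel 18 mm wide along its underside and four steel screws on top.
- ref_sphere: Bystander: white reference sphere on a post with a round steel foot, 64 mm in diameter, 105 mm tall. Origin under its foot.
- stylus_case: Bystander: black and blue case 110 x 70 x 30 mm. Origin under it.
- mouse: Bystander: black computer mouse 105 x 62 x 34 mm. Origin under it.
- mug: Bystander: blue mug, radius 40, 90 mm tall. Origin under it.
- gauge_case: Bystander: wooden gauge-block case 90 x 160 x 40 mm. Origin under it.
- notepad: Bystander: note block 100 x 70 x 12 mm. Origin under it.
Not all that is in view belongs to the job. What is shaped like the part that bears manifold_mid but purple is not meant.

How it is judged:
On the way, in this order (a step that is already met when the one before it is completed fails the run):
1. all the workpieces are in the basket, the paddle and the lever untouched (z of vblock_mid in the frame of basket between 0 and 0.062 m and x of vblock_mid in the frame of basket between -0.122 and 0.122 m and y of vblock_mid in the frame of basket between -0.107 and 0.107 m and z of spool_mid in the frame of basket between 0 and 0.062 m and x of spool_mid in the frame of basket between -0.122 and 0.122 m and y of spool_mid in the frame of basket between -0.107 and 0.107 m and z of bracket_mid in the frame of basket between 0 and 0.062 m and x of bracket_mid in the frame of basket between -0.122 and 0.122 m and y of bracket_mid in the frame of basket between -0.107 and 0.107 m and z of manifold_mid in the frame of basket between 0 and 0.062 m and x of manifold_mid in the frame of basket between -0.122 and 0.122 m and y of manifold_mid in the frame of basket between -0.107 and 0.107 m and z of clevis_mid in the frame of basket between 0 and 0.062 m and x of clevis_mid in the frame of basket between -0.122 and 0.122 m and y of clevis_mid in the frame of basket between -0.107 and 0.107 m and z of carriage_mid in the frame of basket between 0 and 0.062 m and x of carriage_mid in the frame of basket between -0.122 and 0.122 m and y of carriage_mid in the frame of basket between -0.107 and 0.107 m and value of joint paddle below 0.025 rad and value of joint lockoff below 0.4 rad), for 0.2 s.
2. the lock-off lever is flipped forward, the paddle still released (z of vblock_mid in the frame of basket between 0 and 0.062 m and x of vblock_mid in the frame of basket between -0.122 and 0.122 m and y of vblock_mid in the frame of basket between -0.107 and 0.107 m and z of spool_mid in the frame of basket between 0 and 0.062 m and x of spool_mid in the frame of basket between -0.122 and 0.122 m and y of spool_mid in the frame of basket between -0.107 and 0.107 m and z of bracket_mid in the frame of basket between 0 and 0.062 m and x of bracket_mid in the frame of basket between -0.122 and 0.122 m and y of bracket_mid in the frame of basket between -0.107 and 0.107 m and z of manifold_mid in the frame of basket between 0 and 0.062 m and x of manifold_mid in the frame of basket between -0.122 and 0.122 m and y of manifold_mid in the frame of basket between -0.107 and 0.107 m and z of clevis_mid in the frame of basket between 0 and 0.062 m and x of clevis_mid in the frame of basket between -0.122 and 0.122 m and y of clevis_mid in the frame of basket between -0.107 and 0.107 m and z of carriage_mid in the frame of basket between 0 and 0.062 m and x of carriage_mid in the frame of basket between -0.122 and 0.122 m and y of carriage_mid in the frame of basket between -0.107 and 0.107 m and value of joint paddle below 0.025 rad and value of joint lockoff above 1 rad), for 0.1 s.
3. the paddle is squeezed home and held for a good second, the parts in the basket (z of vblock_mid in the frame of basket between 0 and 0.062 m and x of vblock_mid in the frame of basket between -0.122 and 0.122 m and y of vblock_mid in the frame of basket between -0.107 and 0.107 m and z of spool_mid in the frame of basket between 0 and 0.062 m and x of spool_mid in the frame of basket between -0.122 and 0.122 m and y of spool_mid in the frame of basket between -0.107 and 0.107 m and z of bracket_mid in the frame of basket between 0 and 0.062 m and x of bracket_mid in the frame of basket between -0.122 and 0.122 m and y of bracket_mid in the frame of basket between -0.107 and 0.107 m and z of manifold_mid in the frame of basket between 0 and 0.062 m and x of manifold_mid in the frame of basket between -0.122 and 0.122 m and y of manifold_mid in the frame of basket between -0.107 and 0.107 m and z of clevis_mid in the frame of basket between 0 and 0.062 m and x of clevis_mid in the frame of basket between -0.122 and 0.122 m and y of clevis_mid in the frame of basket between -0.107 and 0.107 m and z of carriage_mid in the frame of basket between 0 and 0.062 m and x of carriage_mid in the frame of basket between -0.122 and 0.122 m and y of carriage_mid in the frame of basket between -0.107 and 0.107 m and value of joint paddle above 0.072 rad and value of joint lockoff above 0.9 rad), for 1.2 s.
4. the paddle is let go (value of joint paddle below 0.025 rad), for 0.1 s.
At the end, for the whole second after the job is handed in: Every workpiece present has its centre within the basket's walls and less than 62 mm above the basket's underside; the paddle is released (under 0.025 rad) and the lock-off lever is back (under 0.2 rad) (z of vblock_mid in the frame of basket between 0 and 0.062 m and x of vblock_mid in the frame of basket between -0.122 and 0.122 m and y of vblock_mid in the frame of basket between -0.107 and 0.107 m and z of spool_mid in the frame of basket between 0 and 0.062 m and x of spool_mid in the frame of basket between -0.122 and 0.122 m and y of spool_mid in the frame of basket between -0.107 and 0.107 m and z of bracket_mid in the frame of basket between 0 and 0.062 m and x of bracket_mid in the frame of basket between -0.122 and 0.122 m and y of bracket_mid in the frame of basket between -0.107 and 0.107 m and z of manifold_mid in the frame of basket between 0 and 0.062 m and x of manifold_mid in the frame of basket between -0.122 and 0.122 m and y of manifold_mid in the frame of basket between -0.107 and 0.107 m and z of clevis_mid in the frame of basket between 0 and 0.062 m and x of clevis_mid in the frame of basket between -0.122 and 0.122 m and y of clevis_mid in the frame of basket between -0.107 and 0.107 m and z of carriage_mid in the frame of basket between 0 and 0.062 m and x of carriage_mid in the frame of basket between -0.122 and 0.122 m and y of carriage_mid in the frame of basket between -0.107 and 0.107 m and value of joint paddle below 0.025 rad and value of joint lockoff below 0.2 rad); the robot touches nothing.
It fails at once if a bystander is knocked aside by more than 5 cm (distance of any of ref_sphere, stylus_case, mouse, mug, gauge_case, notepad from where it was at the start of the episode above 0.05 m).
It fails at once if a bystander is tipped over (angle between any of ref_sphere, stylus_case, mouse, mug, gauge_case, notepad's own z axis and vertical above 0.6 rad).
Of vblock, spool, bracket, manifold, clevis, carriage only 4 to 6 are there at a start; the rules pass over those that are not, and their reading is None.
At some moment in a run one of vblock, spool, bracket, manifold, clevis, carriage may be knocked a few centimetres aside while the robot is not near it.
Once in a run the grip may slacken for a moment while it holds something.
It also fails if it takes over 210 s, if anything falls off the work surface, if the arm or the gripper's body presses on something with over 40 N, if the wrist force passes 120 N, or if a joint passes its speed limit or range.

## Working session

There is one attempt and no reset: what is moved stays moved. The work goes in short steps, Python scripts to look and compute and a tool call to move; the robot and the scene stay as the last step left them, time stands still between calls to the robot, and variables do not carry over. Pictures are saved under pics/ and viewed, at most 14 in all, crops included, and the job is handed in when it is done.

Besides the shell and the picture viewer there is one more tool, called after "Call:" in YAML: its name, and indented under it one key for each argument. play_rows: Moves the arm, as the interface text tells. Its arguments: {"type":"object","properties":{"translation":{"type":"array","items":{"type":"array","items":{"type":"number","minimum":-1,"maximum":1}}},"twist":{"type":"array","items":{"type":"array","items":{"type":"number","minimum":-1,"maximum":1}}},"gripper":{"type":"array","items":{"type":"number"}}},"required":["translation","twist","gripper"]}

```bash
mkdir -p pics; cat > h.py <<'E'
from bench import robot
import cv2, numpy as np
def snap(c,n):
    im=robot.snapshot(c); cv2.imwrite(f'pics/{n}.png',cv2.cvtColor(im,cv2.COLOR_RGB2BGR)); return im
def ray(m,uv):
    K=np.array(m['camera_matrix']);k1=m['k1'];R=cv2.Rodrigues(np.array(m['rvec'],float))[0];t=np.array(m['tvec'],float).ravel()
    d=np.array([[k1,0,0,0]],float).ravel()
    p=cv2.undistortPoints(np.array([[uv]],float),K,d)[0,0]
    return -R.T@t, R.T@np.array([p[0],p[1],1])
def px2w(m,uv,z):
    o,d=ray(m,uv); return o+d*(z-o[2])/d[2]
def w2px(m,P):
    return cv2.projectPoints(np.array(P,float).reshape(-1,1,3),np.array(m['rvec'],float),np.array(m['tvec'],float),np.array(m['camera_matrix']),np.array([m['k1'],0,0,0],float))[0][:,0]
E
python3 - <<'E'
from h import *
a=snap('top','top0');b=snap('scene','scene0')
for c in('top','scene'):
    print(c,{k:np.round(v,3).tolist() for k,v in robot.camera_model(c).items()})
for n in 'vblock_mid spool_mid bracket_mid manifold_mid clevis_mid carriage_mid basket blower lever_tip paddle_pinch paddle_face ref_sphere stylus_case mouse mug gauge_case notepad'.split():
    print(n,[(np.round(d['centre'],3).tolist(),round(d['score'],2)) for d in robot.spot_point(n,'top')[:3]])
print(robot.get_obs())
E
```

```text
top {'camera_matrix': [[416.697, 0.0, 276.069], [0.0, 416.697, 208.421], [0.0, 0.0, 1.0]], 'k1': 0.009, 'rvec': [2.187, -2.132, 0.156], 'tvec': [-0.057, 0.548, 1.444]}
scene {'camera_matrix': [[443.705, 0.0, 279.865], [0.0, 443.705, 210.134], [0.0, 0.0, 1.0]], 'k1': -0.134, 'rvec': [2.095, 1.101, -0.498], 'tvec': [-0.262, -0.22, 1.688]}
vblock_mid [([0.379, -0.262, 0.018], 0.6)]
spool_mid [([0.648, -0.269, 0.019], 0.75)]
bracket_mid [([0.558, 0.262, 0.193], 0.64)]
manifold_mid [([0.432, -0.386, 0.019], 0.86), ([0.494, -0.263, 0.017], 0.76)]
clevis_mid [([0.59, -0.375, 0.019], 0.82)]
carriage_mid []
basket [([0.565, -0.043, 0.003], 0.88)]
blower [([0.552, 0.309, 0.004], 0.96)]
lever_tip []
paddle_pinch [([0.56, 0.322, 0.12], 0.68)]
paddle_face []
ref_sphere [([0.697, -0.39, 0.0], 0.51)]
stylus_case [([0.63, -0.505, -0.002], 0.78)]
mouse []
mug [([0.336, 0.429, -0.003], 0.67)]
gauge_case [([0.77, 0.259, -0.001], 0.95), ([0.376, -0.26, 0.018], 0.45)]
notepad [([0.508, -0.521, 0.005], 0.58)]
{'time': 0.95, 'joint_positions': array([-1.39507524e+00,  8.71881732e-02,  1.37070654e+00, -1.66087055e-06,
        1.68359897e+00, -1.03077542e-01]), 'qvel': array([ 0.00185486,  0.00052748,  0.00111894, -0.00061849,  0.00121692,
       -0.00046301]), 'joint_torque': array([-1.66320708e-03, -3.40044916e+01, -3.02603745e+01,  7.17646885e-02,
        2.38039379e-02, -3.88410967e-06]), 'tool_pos': array([ 0.15136696, -0.52875668,  0.40470902]), 'ee_rot': array([3.14149438e+00, 1.18249381e-05, 2.78798438e-01]), 'wrist_force': array([-0.6578828 , -0.29335043, -0.5562683 ]), 'wrist_torque': array([-0.00773343,  0.00575126,  0.00360513]), 'finger_force': 0.0, 'width': 0.09396859311042252}
```

View pics/top0.png

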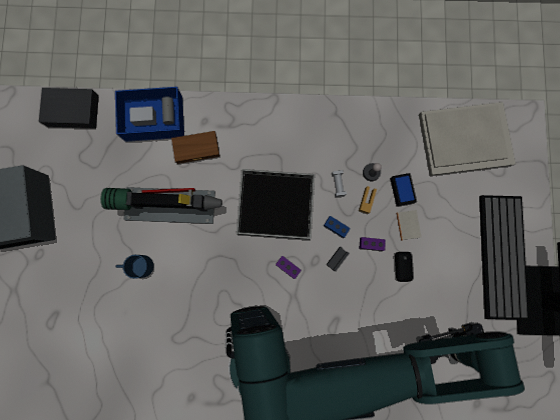

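View pics/scene0.png

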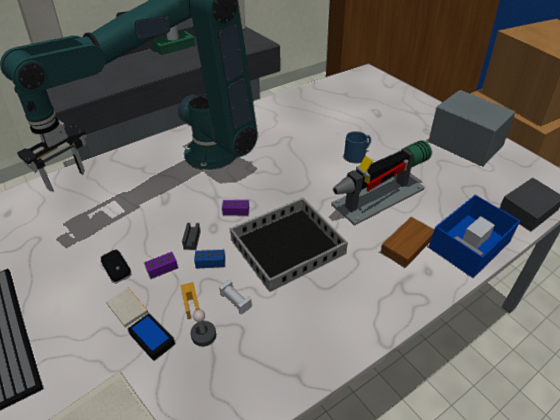

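Candidates in the top view: the blue block at (337,227) is the manifold, and the purple look-alikes are at (372,244) and (289,267). The dark V-block is at (338,259), the spool at (339,184) and the brass clevis at (368,200). That makes four workpieces; the blower has its nozzle towards the basket, -y. I'll check this in a close crop and measure the yaws.

```bash
python3 - <<'E'
from h import *
im=cv2.imread('pics/top0.png'); 
c=im[150:290,260:430]; cv2.imwrite('pics/crop1.png',cv2.resize(c,None,fx=4,fy=4,interpolation=cv2.INTER_CUBIC))
b=im[170:240,95:235]; cv2.imwrite('pics/crop2.png',cv2.resize(b,None,fx=5,fy=5,interpolation=cv2.INTER_CUBIC))
E
```

```text
(no output)
```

View pics/crop1.png

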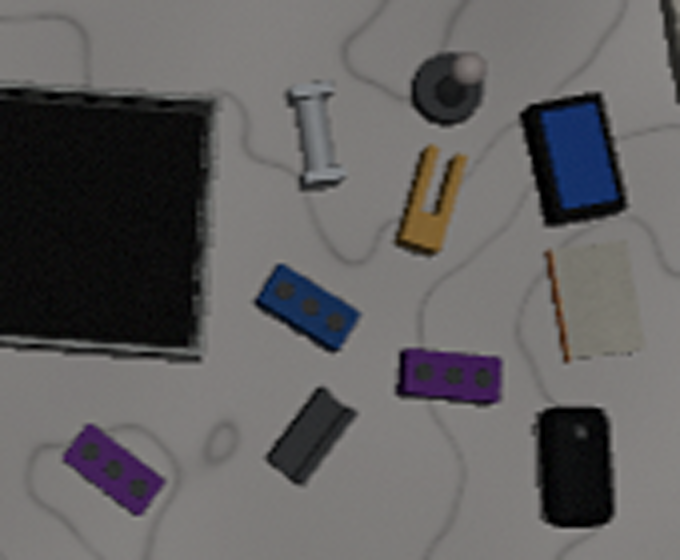

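View pics/crop2.png

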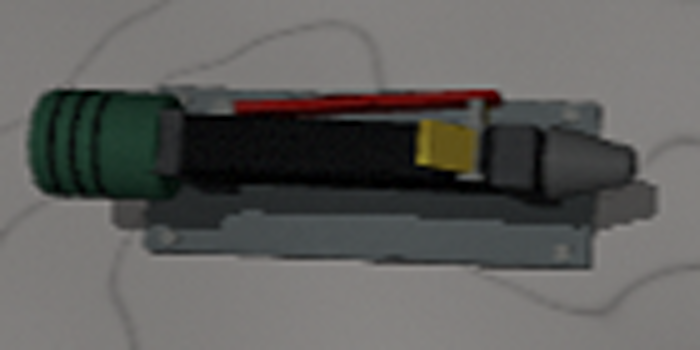

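The crop confirms it: manifold blue at top-view (337,227), spool (339,184), clevis (369,200), V-block (338,258). The two purple blocks are decoys. The lever leans back, away from the nozzle, and the paddle is on the +x side.

```bash
cat >> h.py <<'E'
def plan(x,y,z,yaw):
    "from the present pose: world shift, expressed in the present and final tool frames, rows of units"
    o=robot.get_obs(); p=np.array(o['tool_pos']); y0=o['ee_rot'][2]
    dy=(yaw-y0+np.pi/2)%np.pi-np.pi/2
    d=np.array([x,y,z])-p
    f=lambda a:np.array([np.cos(a)*d[0]+np.sin(a)*d[1],np.sin(a)*d[0]-np.cos(a)*d[1],-d[2]])/.04
    print('t',round(o['time'],1),'p',p.round(4),'rpy',np.round(o['ee_rot'],3),'| now',f(y0).round(2),'final',f(y0+dy).round(2),'twz',round(-dy/.1,2),'w',round(o['width'],4))
E
python3 - <<'E'
from h import *
m=robot.camera_model('top')
C=lambda p:(260+p[0]/4-.375,150+p[1]/4-.375)
D=lambda p:(95+p[0]/5-.4,170+p[1]/5-.4)
for n,a,b,z in [('spool',(312,88),(322,180),.034),('clevis',(417,245),(447,152),.036),('manif',(267,284),(348,333),.036),('vblk',(283,470),(338,400),.036),('pur1',(400,374),(500,380),.036),('pur2',(77,443),(151,497),.036)]:
    A=px2w(m,C(a),z);B=px2w(m,C(b),z);print(n,A.round(3),B.round(3),((A+B)/2).round(4),'yaw',round(np.arctan2(*(B-A)[1::-1]),3),np.linalg.norm(B-A).round(3))
for p in [(243,171),(313,175),(311,239),(238,235)]: print('bk',px2w(m,p,.05).round(3))
A=px2w(m,D((182,147)),.148);B=px2w(m,D((480,153)),.148);print('body',A,B,np.arctan2(*(B-A)[1::-1]))
A=px2w(m,D((165,238)),.012);B=px2w(m,D((562,250)),.012);print('platescrews',A,B,np.arctan2(*(B-A)[1::-1]))
for n in ['lockoff','paddle','blower_body','blower','basket','paddle_pinch']:
  for c in('top','scene'):
    print(n,c,[(np.round(d['centre'],3).tolist(),round(d['score'],2)) for d in robot.spot_point(n,c)[:2]])
print('bracket scene',robot.spot_point('bracket_mid','scene'),robot.spot_point('carriage_mid','scene'))
plan(.494,-.263,.26,0)
E
```

```text
spool [ 0.689 -0.262  0.034] [ 0.605 -0.271  0.034] [ 0.6474 -0.2665  0.034 ] yaw -3.03 0.084
clevis [ 0.549 -0.356  0.036] [ 0.634 -0.383  0.036] [ 0.5912 -0.3694  0.036 ] yaw -0.31 0.089
manif [ 0.51  -0.222  0.036] [ 0.469 -0.294  0.036] [ 0.4896 -0.2585  0.036 ] yaw -2.095 0.083
vblk [ 0.348 -0.238  0.036] [ 0.41  -0.286  0.036] [ 0.3786 -0.2618  0.036 ] yaw -0.657 0.078
pur1 [ 0.434 -0.34   0.036] [ 0.431 -0.429  0.036] [ 0.4324 -0.3846  0.036 ] yaw -1.605 0.088
pur2 [ 0.366 -0.057  0.036] [ 0.321 -0.123  0.036] [ 0.3439 -0.0902  0.036 ] yaw -2.173 0.08
bk [0.679 0.078 0.05 ]
bk [ 0.671 -0.171  0.05 ]
bk [ 0.443 -0.167  0.05 ]
bk [0.451 0.087 0.05 ]
body [0.55298116 0.43341306 0.148     ] [0.55425118 0.23906097 0.148     ] -1.564261774112917
platescrews [0.50670268 0.48704168 0.012     ] [0.50545507 0.20347657 0.012     ] -1.575196016375428Traceback (most recent call last):
  File "<stdin>", line 12, in <module>
ValueError: it knows: basket, blower, blower_body, bracket_mid, carriage_mid, clevis_mid, gauge_case, lever_tip, manifold_mid, mouse, mug, notepad, paddle_face, paddle_pinch, ref_sphere, spool_mid, stylus_case, v
```

```bash
python3 - <<'E'
from h import *
for n in ['blower_body','paddle_pinch','lever_tip','paddle_face','bracket_mid','carriage_mid','spool_mid']:
    print(n,[(np.round(d['centre'],3).tolist(),round(d['score'],2)) for d in robot.spot_point(n,'scene')[:2]])
plan(.647,-.267,.30,.11)
E
```

```text
blower_body [([0.555, 0.309, 0.121], 0.67)]
paddle_pinch [([0.558, 0.325, 0.117], 0.75)]
lever_tip [([0.554, 0.269, 0.191], 0.49)]
paddle_face [([0.591, 0.322, 0.12], 0.91)]
bracket_mid [([0.334, 0.427, -0.002], 0.28), ([0.555, 0.314, 0.121], 0.2)]
carriage_mid []
spool_mid [([0.648, -0.264, 0.018], 0.69)]
t 1.3 p [ 0.1514 -0.5288  0.4047] rpy [3.141 0.    0.279] | now [13.71 -2.88  2.62] final [13.03 -5.14  2.62] twz 1.69 w 0.0939
```

Call:
play_rows:
  translation:
    - [0.97,-0.2,0]
    - [0.97,-0.2,0]
    - [0.97,-0.2,0]
    - [0.97,-0.2,0]
    - [0.97,-0.2,0]
    - [0.97,-0.2,0]
    - [0.97,-0.2,0]
    - [0.97,-0.2,0]
  twist:
    - [0,0,0]
    - [0,0,0]
    - [0,0,0]
    - [0,0,0]
    - [0,0,0]
    - [0,0,0]
    - [0,0,0]
    - [0,0,0]
  gripper: [1,1,1,1,1,1,1,1]

```text
time: 2.1
tool_pos: [0.4335, -0.3808, 0.4048]
ee_rot: [3.141, -0.0, 0.279]
wrist_force: [-0.2, 0.1, -0.0]
width: 0.094
finger_force: 0.0
```

Call:
play_rows:
  translation:
    - [0.97,-0.2,0.4]
    - [0.97,-0.2,0.4]
    - [0.97,-0.2,0.4]
    - [0.97,-0.2,0.4]
    - [0.97,-0.2,0.4]
    - [0.97,-0.2,0.4]
    - [0,0,0.2]
    - [0,0,0]
  twist:
    - [0,0,0]
    - [0,0,0]
    - [0,0,0]
    - [0,0,0]
    - [0,0,0]
    - [0,0,0.85]
    - [0,0,0.85]
    - [0,0,0]
  gripper: [1,1,1,1,1,1,1,1]

```text
time: 2.9
tool_pos: [0.6434, -0.2705, 0.2975]
ee_rot: [-3.139, 0.004, 0.111]
wrist_force: [0.2, 0.3, -0.1]
width: 0.094
finger_force: 0.0
```

```bash
python3 - <<'E'
from h import *
m=robot.camera_model('wrist'); snap('wrist','w1')
print([(np.round(d['centre'],3).tolist(),round(d['score'],2)) for n in ('spool_mid','clevis_mid','manifold_mid') for d in robot.spot_point(n,'wrist')])
plan(.647,-.267,.206,.11); print({k:np.round(v,3).tolist() for k,v in m.items()})
E
```

```text
[([0.648, -0.266, 0.017], 0.93), ([0.565, -0.039, -0.002], 0.58), ([0.492, -0.259, 0.017], 0.87)]
t 3.1 p [ 0.6424 -0.2723  0.3021] rpy [ 3.14e+00 -2.00e-03  1.09e-01] | now [ 0.13 -0.12  2.4 ] final [ 0.13 -0.12  2.4 ] twz -0.01 w 0.0939
{'camera_matrix': [[378.781, 0.0, 280.01], [0.0, 378.781, 207.063], [0.0, 0.0, 1.0]], 'k1': -0.091, 'rvec': [-2.174, 1.944, 0.28], 'tvec': [-0.341, 0.584, 0.46]}
```

View pics/w1.png

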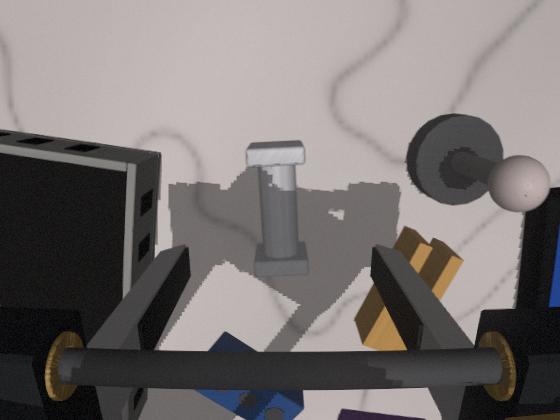

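The wrist view shows the spool lying straight between the fingers at (278,205), with nothing in the fingers' way.

Call:
play_rows:
  translation:
    - [0.13,-0.12,0.7]
    - [0,0,0.7]
    - [0,0,0.6]
    - [0,0,0.4]
    - [0,0,0]
    - [0,0,0]
    - [0,0,0]
    - [0,0,0]
  twist:
    - [0,0,0]
    - [0,0,0]
    - [0,0,0]
    - [0,0,0]
    - [0,0,0]
    - [0,0,0]
    - [0,0,0]
    - [0,0,0]
  gripper: [1,1,1,1,1,-1,-1,-1]

```text
time: 3.9
tool_pos: [0.6479, -0.2667, 0.2069]
ee_rot: [3.139, -0.003, 0.109]
wrist_force: [-0.4, -0.4, 0.5]
width: 0.0733
finger_force: 0.0
```

Call:
play_rows:
  translation:
    - [0,0,0]
    - [0,0,0]
    - [0,0,0]
    - [0,0,0]
  twist:
    - [0,0,0]
    - [0,0,0]
    - [0,0,0]
    - [0,0,0]
  gripper: [-1,-1,-1,-1]

```text
time: 4.3
tool_pos: [0.6474, -0.2662, 0.2047]
ee_rot: [3.141, 0.0, 0.109]
wrist_force: [0.7, 0.1, 0.2]
width: 0.0417
finger_force: 0.0
```

```bash
python3 - <<'E'
from h import *
plan(.618,-.103,.30,1.54)
E
```

```text
t 4.3 p [ 0.6474 -0.2662  0.2047] rpy [3.141 0.    0.109] | now [-0.29 -4.14 -2.38] final [ 4.06 -0.86 -2.38] twz -14.31 w 0.0417
```

Call:
play_rows:
  translation:
    - [0,0,0]
    - [0,0,0]
    - [0,0,0]
    - [0,0,0]
    - [0,0,-0.6]
    - [0,0,-0.6]
    - [0,0,-0.6]
    - [0,0,-0.6]
  twist:
    - [0,0,0]
    - [0,0,0]
    - [0,0,0]
    - [0,0,0]
    - [0,0,0]
    - [0,0,0]
    - [0,0,0]
    - [0,0,-1]
  gripper: [-1,-1,-1,-1,-1,-1,-1,-1]

```text
time: 5.1
tool_pos: [0.6472, -0.266, 0.3006]
ee_rot: [-3.14, 0.001, 0.211]
wrist_force: [-0.1, -1.3, -2.7]
width: 0.025
finger_force: 29.7
```

Call:
play_rows:
  translation:
    - [0,0,0]
    - [0,0,0]
    - [0,0,0]
    - [0,0,0]
    - [0,0,0]
    - [0,0,0]
    - [0,0,0]
    - [0,0,0]
  twist:
    - [0,0,-1]
    - [0,0,-1]
    - [0,0,-1]
    - [0,0,-1]
    - [0,0,-1]
    - [0,0,-1]
    - [0,0,-1]
    - [0,0,-1]
  gripper: [-1,-1,-1,-1,-1,-1,-1,-1]

```text
time: 5.9
tool_pos: [0.6473, -0.2661, 0.2996]
ee_rot: [-3.14, -0.0, 1.013]
wrist_force: [0.4, -0.1, -2.5]
width: 0.0256
finger_force: 29.7
```

Call:
play_rows:
  translation:
    - [0,0,0]
    - [0,0,0]
    - [0,0,0]
    - [0,0,0]
    - [0,0,0]
    - [0.8,-0.16,0]
    - [0.8,-0.16,0]
    - [0.8,-0.16,0]
  twist:
    - [0,0,-1]
    - [0,0,-1]
    - [0,0,-1]
    - [0,0,-1]
    - [0,0,-1]
    - [0,0,0]
    - [0,0,0]
    - [0,0,0]
  gripper: [-1,-1,-1,-1,-1,-1,-1,-1]

```text
time: 6.7
tool_pos: [0.6337, -0.1683, 0.2996]
ee_rot: [-3.14, -0.001, 1.508]
wrist_force: [1.8, 0.4, -3.1]
width: 0.0256
finger_force: 29.7
```

```bash
python3 - <<'E'
from h import *
plan(.618,-.103,.215,1.54)
E
```

```text
t 6.7 p [ 0.6337 -0.1683  0.2996] rpy [-3.140e+00 -1.000e-03  1.508e+00] | now [ 1.61 -0.49  2.12] final [ 1.62 -0.44  2.12] twz -0.32 w 0.0256
```

Call:
play_rows:
  translation:
    - [0.8,-0.23,0]
    - [0.8,-0.23,0]
    - [0,0,0.6]
    - [0,0,0.6]
    - [0,0,0.6]
    - [0,0,0.36]
    - [0,0,0]
    - [0,0,0]
  twist:
    - [0,0,-0.3]
    - [0,0,0]
    - [0,0,0]
    - [0,0,0]
    - [0,0,0]
    - [0,0,0]
    - [0,0,0]
    - [0,0,0]
  gripper: [-1,-1,-1,-1,-1,-1,-1,0.2]

```text
time: 7.5
tool_pos: [0.6191, -0.1046, 0.2148]
ee_rot: [3.141, 0.0, 1.539]
wrist_force: [-0.1, 0.4, 0.5]
width: 0.0303
finger_force: 0.0
```

Call:
play_rows:
  translation:
    - [0,0,0]
    - [0,0,0]
    - [0,0,0]
    - [0,0,-0.5]
    - [0,0,-0.7]
    - [0,0,-0.7]
    - [0,0,-0.5]
    - [0,0,0]
  twist:
    - [0,0,0]
    - [0,0,0]
    - [0,0,0]
    - [0,0,0]
    - [0,0,0]
    - [0,0,0]
    - [0,0,0]
    - [0,0,0]
  gripper: [0.2,0.2,0.2,0.2,1,1,1,1]

```text
time: 8.3
tool_pos: [0.6196, -0.1047, 0.3154]
ee_rot: [3.132, 0.002, 1.539]
wrist_force: [0.1, -1.0, 0.9]
width: 0.0849
finger_force: 0.0
```

```bash
python3 - <<'E'
from h import *
snap('top','top1')
for n in ('spool_mid','clevis_mid','manifold_mid','vblock_mid'): print(n,[(np.round(d['centre'],3).tolist(),round(d['score'],2)) for d in robot.spot_point(n,'top')])
plan(.572,-.3635,.30,-.31+np.pi)
plan(.490,-.2585,.30,1.047)
E
```

```text
spool_mid [([0.618, -0.106, 0.025], 0.38)]
clevis_mid [([0.591, -0.373, 0.016], 0.76)]
manifold_mid [([0.492, -0.262, 0.016], 0.53), ([0.34, -0.09, 0.02], 0.43)]
vblock_mid [([0.379, -0.262, 0.018], 0.85)]
t 8.6 p [ 0.6184 -0.1044  0.3081] rpy [-3.138e+00 -1.000e-03  1.539e+00] | now [-6.51 -0.95  0.2 ] final [-0.87 -6.52  0.2 ] twz -12.93 w 0.0942
t 8.6 p [ 0.6184 -0.1044  0.3081] rpy [-3.138e+00 -1.000e-03  1.539e+00] | now [-3.95 -3.09  0.2 ] final [-4.94 -0.85  0.2 ] twz 4.92 w 0.0942
```

Call:
play_rows:
  translation:
    - [-0.8,-0.61,0]
    - [-0.8,-0.61,0]
    - [-0.8,-0.61,0]
    - [-0.8,-0.61,0]
    - [-0.79,-0.62,0.2]
    - [0,0,0]
    - [0,0,0]
    - [0,0,0]
  twist:
    - [0,0,0]
    - [0,0,0]
    - [0,0,0]
    - [0,0,0]
    - [0,0,1]
    - [0,0,1]
    - [0,0,1]
    - [0,0,1]
  gripper: [1,1,1,1,1,1,1,1]

```text
time: 9.35
tool_pos: [0.4907, -0.2604, 0.3005]
ee_rot: [-3.139, -0.0, 1.133]
wrist_force: [0.2, -0.2, 0.6]
width: 0.094
finger_force: 0.0
```

Call:
play_rows:
  translation:
    - [0,0,0]
    - [0,0,0]
  twist:
    - [0,0,0.9]
    - [0,0,0]
  gripper: [1,1]

```text
time: 9.55
tool_pos: [0.4911, -0.26, 0.3007]
ee_rot: [-3.139, -0.0, 1.049]
wrist_force: [-0.3, -0.1, 0.2]
width: 0.0939
finger_force: 0.0
```

```bash
python3 - <<'E'
from h import *
snap('wrist','w2')
print([(np.round(d['centre'],3).tolist(),round(d['score'],2)) for n in ('manifold_mid',) for d in robot.spot_point(n,'wrist')])
plan(.491,-.260,.205,1.047)
E
```

```text
[([0.492, -0.259, 0.015], 0.72)]
t 9.7 p [ 0.4912 -0.26    0.3012] rpy [-3.14  -0.     1.051] | now [-0.  -0.   2.4] final [-0.  -0.   2.4] twz 0.04 w 0.0939
```

View pics/w2.png

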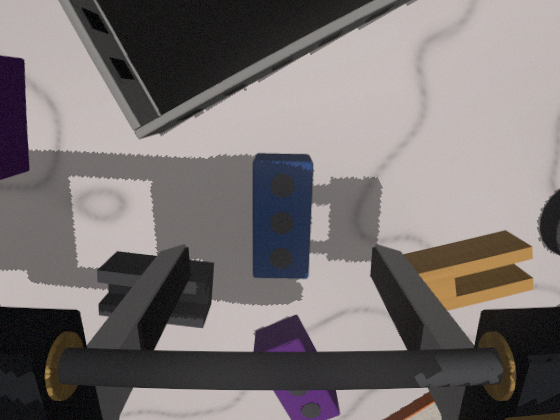

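Aligned: the blue manifold at (282,215), with the V-block and clevis outside the fingers' path.

Call:
play_rows:
  translation:
    - [0,0,0.7]
    - [0,0,0.7]
    - [0,0,0.6]
    - [0,0,0.4]
    - [0,0,0]
    - [0,0,0]
    - [0,0,0]
    - [0,0,0]
  twist:
    - [0,0,0]
    - [0,0,0]
    - [0,0,0]
    - [0,0,0]
    - [0,0,0]
    - [0,0,0]
    - [0,0,0]
    - [0,0,0]
  gripper: [1,1,1,1,-1,-1,-1,-1]

```text
time: 10.45
tool_pos: [0.4919, -0.2604, 0.2078]
ee_rot: [3.139, 0.0, 1.049]
wrist_force: [-0.8, 0.1, 0.5]
width: 0.0653
finger_force: 0.0
```

Call:
play_rows:
  translation:
    - [0,0,0]
    - [0,0,0]
    - [0,0,0]
    - [0,0,0]
    - [0,0,-0.6]
    - [0,0,-0.6]
    - [0,0,-0.6]
    - [0,0,-0.6]
  twist:
    - [0,0,0]
    - [0,0,0]
    - [0,0,0]
    - [0,0,0]
    - [0,0,0]
    - [0,0,0]
    - [0,0,0]
    - [0,0,-1]
  gripper: [-1,-1,-1,-1,-1,-1,-1,-1]

```text
time: 11.25
tool_pos: [0.491, -0.2599, 0.3017]
ee_rot: [-3.139, -0.0, 1.151]
wrist_force: [-0.0, -0.5, -3.9]
width: 0.04
finger_force: 29.9
```

```bash
python3 - <<'E'
from h import *
plan(.508,-.103,.3,1.54)
E
```

```text
t 11.2 p [ 0.491  -0.2599  0.3017] rpy [-3.139 -0.     1.151] | now [ 3.75 -1.21  0.04] final [3.93 0.3  0.04] twz -3.89 w 0.04
```

Call:
play_rows:
  translation:
    - [0,0,0]
    - [0,0,0]
    - [0,0,0]
    - [0,0,0]
    - [0.79,0.06,0]
    - [0.79,0.06,0]
    - [0.79,0.06,0]
    - [0.79,0.06,0]
  twist:
    - [0,0,-1]
    - [0,0,-1]
    - [0,0,-1]
    - [0,0,-0.9]
    - [0,0,0]
    - [0,0,0]
    - [0,0,0]
    - [0,0,0]
  gripper: [-1,-1,-1,-1,-1,-1,-1,-1]

```text
time: 12.05
tool_pos: [0.5046, -0.1329, 0.3009]
ee_rot: [-3.139, -0.001, 1.538]
wrist_force: [-0.0, -0.1, -2.9]
width: 0.04
finger_force: 29.9
```

Call:
play_rows:
  translation:
    - [0.78,0.06,0]
    - [0,0,0.2]
    - [0,0,0.6]
    - [0,0,0.6]
    - [0,0,0.5]
    - [0,0,0.3]
    - [0,0,0]
    - [0,0,0]
  twist:
    - [0,0,0]
    - [0,0,0]
    - [0,0,0]
    - [0,0,0]
    - [0,0,0]
    - [0,0,0]
    - [0,0,0]
    - [0,0,0]
  gripper: [-1,-1,-1,-1,-1,-1,-1,0.3]

```text
time: 12.85
tool_pos: [0.5087, -0.1034, 0.2146]
ee_rot: [3.141, 0.001, 1.538]
wrist_force: [0.8, -0.1, 0.4]
width: 0.045
finger_force: 0.0
```

Call:
play_rows:
  translation:
    - [0,0,0]
    - [0,0,0]
    - [0,0,0]
    - [0,0,-0.5]
    - [0,0,-0.7]
    - [0,0,-0.7]
    - [0,0,-0.4]
    - [0,0,0]
  twist:
    - [0,0,0]
    - [0,0,0]
    - [0,0,0]
    - [0,0,0]
    - [0,0,0]
    - [0,0,0]
    - [0,0,0]
    - [0,0,0]
  gripper: [0.3,0.3,0.3,0.3,1,1,1,1]

```text
time: 13.65
tool_pos: [0.5092, -0.1031, 0.3099]
ee_rot: [3.135, 0.002, 1.539]
wrist_force: [0.6, -1.1, 0.4]
width: 0.0892
finger_force: 0.0
```

```bash
python3 - <<'E'
from h import *
snap('top','top2')
for n in ('spool_mid','clevis_mid','manifold_mid','vblock_mid'): print(n,[(np.round(d['centre'],3).tolist(),round(d['score'],2)) for d in robot.spot_point(n,'top')])
plan(.573,-.3645,.30,-.31+np.pi)
plan(.379,-.262,.30,-.657+np.pi)
E
```

```text
spool_mid [([0.356, -0.499, 0.003], 0.74)]
clevis_mid [([0.589, -0.371, 0.019], 0.56), ([0.353, -0.5, 0.003], 0.22), ([0.594, 0.319, 0.12], 0.21)]
manifold_mid [([0.429, -0.389, 0.018], 0.55), ([0.508, -0.104, 0.023], 0.4), ([0.554, 0.307, 0.001], 0.27)]
vblock_mid [([0.378, -0.263, 0.019], 0.75)]
t 13.9 p [ 0.508  -0.1028  0.3046] rpy [-3.139e+00 -1.000e-03  1.539e+00] | now [-6.49  1.83  0.11] final [-3.54 -5.73  0.11] twz -12.93 w 0.094
t 13.9 p [ 0.508  -0.1028  0.3046] rpy [-3.139e+00 -1.000e-03  1.539e+00] | now [-4.08 -3.1   0.11] final [ 0.12 -5.12  0.11] twz -9.46 w 0.094
```

Call:
play_rows:
  translation:
    - [-0.81,-0.62,0]
    - [-0.81,-0.62,0]
    - [-0.81,-0.62,0]
    - [-0.82,-0.62,0]
    - [-0.82,-0.62,0.1]
    - [0,0,0]
    - [0,0,0]
    - [0,0,0]
  twist:
    - [0,0,0]
    - [0,0,0]
    - [0,0,0]
    - [0,0,0]
    - [0,0,-1]
    - [0,0,-1]
    - [0,0,-1]
    - [0,0,-1]
  gripper: [1,1,1,1,1,1,1,1]

```text
time: 14.7
tool_pos: [0.3786, -0.262, 0.3009]
ee_rot: [-3.14, -0.002, 1.941]
wrist_force: [-0.8, 0.7, 0.2]
width: 0.0943
finger_force: 0.0
```

Call:
play_rows:
  translation:
    - [0,0,0]
    - [0,0,0]
    - [0,0,0]
    - [0,0,0]
    - [0,0,0]
    - [0,0,0]
    - [0,0,0]
  twist:
    - [0,0,-1]
    - [0,0,-1]
    - [0,0,-1]
    - [0,0,-1]
    - [0,0,-1]
    - [0,0,-0.5]
    - [0,0,0]
  gripper: [1,1,1,1,1,1,1]

```text
time: 15.4
tool_pos: [0.3791, -0.2615, 0.301]
ee_rot: [3.141, -0.002, 2.489]
wrist_force: [0.5, 0.1, 0.5]
width: 0.0941
finger_force: 0.0
```

```bash
python3 - <<'E'
from h import *
snap('wrist','w3')
print([(np.round(d['centre'],3).tolist(),round(d['score'],2)) for n in ('vblock_mid',) for d in robot.spot_point(n,'wrist')])
plan(.3785,-.262,.205,-.657+np.pi)
E
```

```text
[([0.376, -0.264, 0.02], 0.64)]
t 15.5 p [ 0.3791 -0.2616  0.3014] rpy [ 3.142e+00 -2.000e-03  2.488e+00] | now [ 0.01 -0.02  2.41] final [ 0.01 -0.02  2.41] twz 0.03 w 0.0943
```

View pics/w3.png

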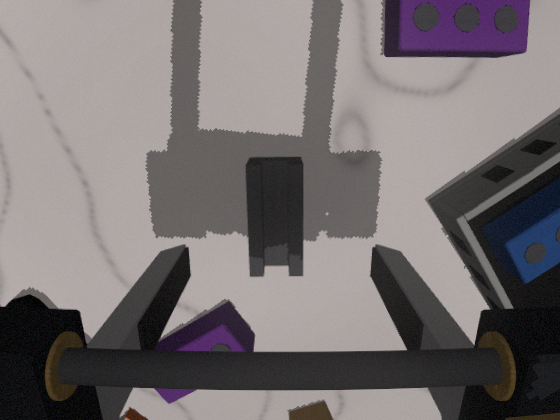

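The V-block is centred at (275,215) and aligned; purple is well clear.

Call:
play_rows:
  translation:
    - [0,-0.05,0.7]
    - [0,0,0.7]
    - [0,0,0.6]
    - [0,0,0.4]
    - [0,0,0]
    - [0,0,0]
    - [0,0,0]
    - [0,0,0]
  twist:
    - [0,0,0]
    - [0,0,0]
    - [0,0,0]
    - [0,0,0]
    - [0,0,0]
    - [0,0,0]
    - [0,0,0]
    - [0,0,0]
  gripper: [1,1,1,1,-1,-1,-1,-1]

```text
time: 16.3
tool_pos: [0.3785, -0.2637, 0.2076]
ee_rot: [-3.141, 0.003, 2.489]
wrist_force: [1.5, -1.2, -0.3]
width: 0.0657
finger_force: 0.0
```

Call:
play_rows:
  translation:
    - [0,0,0]
    - [0,0,0]
    - [0,0,0]
    - [0,0,0]
    - [0,0,-0.6]
    - [0,0,-0.6]
    - [0,0,-0.6]
    - [0,0,-0.6]
  twist:
    - [0,0,0]
    - [0,0,0]
    - [0,0,0]
    - [0,0,0]
    - [0,0,0]
    - [0,0,0]
    - [0,0,0]
    - [0,0,1]
  gripper: [-1,-1,-1,-1,-1,-1,-1,-1]

```text
time: 17.1
tool_pos: [0.3777, -0.2629, 0.302]
ee_rot: [3.141, -0.002, 2.386]
wrist_force: [-0.6, 0.2, -2.7]
width: 0.0375
finger_force: 30.0
```

```bash
python3 - <<'E'
from h import *
plan(.508,.015,.3,1.54)
E
```

```text
t 17.1 p [ 0.3777 -0.2629  0.302 ] rpy [ 3.141e+00 -2.000e-03  2.386e+00] | now [2.39 7.29 0.05] final [7.05 3.04 0.05] twz 8.46 w 0.0375
```

Call:
play_rows:
  translation:
    - [0,0,0]
    - [0,0,0]
    - [0,0,0]
    - [0,0,0]
    - [0,0,0]
    - [0,0,0]
    - [0,0,0]
    - [0,0,0]
  twist:
    - [0,0,1]
    - [0,0,1]
    - [0,0,1]
    - [0,0,1]
    - [0,0,1]
    - [0,0,1]
    - [0,0,1]
    - [0,0,1]
  gripper: [-1,-1,-1,-1,-1,-1,-1,-1]

```text
time: 17.9
tool_pos: [0.3778, -0.263, 0.3011]
ee_rot: [-3.14, -0.002, 1.585]
wrist_force: [-0.5, -0.6, -2.8]
width: 0.0375
finger_force: 30.0
```

Call:
play_rows:
  translation:
    - [0,0,0]
    - [0.78,0.34,0]
    - [0.78,0.34,0]
    - [0.78,0.34,0]
    - [0.78,0.34,0]
    - [0.78,0.34,0]
    - [0.78,0.34,0]
    - [0.78,0.34,0]
  twist:
    - [0,0,0.45]
    - [0,0,0]
    - [0,0,0]
    - [0,0,0]
    - [0,0,0]
    - [0,0,0]
    - [0,0,0]
    - [0,0,0]
  gripper: [-1,-1,-1,-1,-1,-1,-1,-1]

```text
time: 18.7
tool_pos: [0.4791, -0.046, 0.3012]
ee_rot: [-3.14, -0.0, 1.544]
wrist_force: [0.2, 0.5, -3.8]
width: 0.0376
finger_force: 30.0
```

Call:
play_rows:
  translation:
    - [0.78,0.34,0]
    - [0.78,0.34,0]
    - [0,0,0.2]
    - [0,0,0.7]
    - [0,0,0.6]
    - [0,0,0.4]
    - [0,0,0.3]
    - [0,0,0]
  twist:
    - [0,0,0]
    - [0,0,0]
    - [0,0,0]
    - [0,0,0]
    - [0,0,0]
    - [0,0,0]
    - [0,0,0]
    - [0,0,0]
  gripper: [-1,-1,-1,-1,-1,-1,-1,-1]

```text
time: 19.5
tool_pos: [0.5074, 0.0137, 0.213]
ee_rot: [-3.139, 0.0, 1.543]
wrist_force: [0.1, 1.4, -2.3]
width: 0.0381
finger_force: 30.0
```

Call:
play_rows:
  translation:
    - [0,0,0]
    - [0,0,0]
    - [0,0,0]
    - [0,0,0]
    - [0,0,-0.5]
    - [0,0,-0.7]
    - [0,0,-0.7]
    - [0,0,-0.4]
  twist:
    - [0,0,0]
    - [0,0,0]
    - [0,0,0]
    - [0,0,0]
    - [0,0,0]
    - [0,0,0]
    - [0,0,0]
    - [0,0,0]
  gripper: [0.3,0.3,0.3,0.3,0.3,1,1,1]

```text
time: 20.3
tool_pos: [0.5085, 0.0141, 0.3093]
ee_rot: [3.137, 0.0, 1.544]
wrist_force: [-0.6, -1.0, -0.6]
width: 0.0819
finger_force: 0.0
```

```bash
python3 - <<'E'
from h import *
snap('top','top3')
for n in ('spool_mid','clevis_mid','manifold_mid','vblock_mid'): print(n,[(np.round(d['centre'],3).tolist(),round(d['score'],2)) for d in robot.spot_point(n,'top')])
plan(.573,-.3645,.30,-.31+np.pi)
E
```

```text
spool_mid [([0.618, -0.102, 0.024], 0.46)]
clevis_mid [([0.59, -0.372, 0.02], 0.58), ([0.339, 0.427, -0.001], 0.57)]
manifold_mid [([0.342, -0.09, 0.022], 0.82), ([0.509, -0.105, 0.021], 0.77), ([0.59, 0.319, 0.117], 0.6), ([0.432, -0.388, 0.015], 0.59)]
vblock_mid [([0.586, -0.372, 0.019], 0.68)]
t 20.6 p [0.5076 0.0141 0.3052] rpy [-3.14   0.     1.544] | now [-9.42  1.89  0.13] final [-4.44 -8.52  0.13] twz -12.88 w 0.094
```

Call:
play_rows:
  translation:
    - [-0.86,0.17,0]
    - [-0.86,0.17,0]
    - [-0.86,0.17,0]
    - [-0.86,0.17,0]
    - [-0.86,0.17,0]
    - [-0.86,0.17,0]
    - [-0.86,0.17,0]
    - [-0.86,0.17,0]
  twist:
    - [0,0,0]
    - [0,0,0]
    - [0,0,0]
    - [0,0,0]
    - [0,0,0]
    - [0,0,0]
    - [0,0,0]
    - [0,0,0]
  gripper: [1,1,1,1,1,1,1,1]

```text
time: 21.35
tool_pos: [0.5547, -0.2637, 0.3039]
ee_rot: [-3.138, -0.002, 1.544]
wrist_force: [-0.1, -0.2, 0.4]
width: 0.0939
finger_force: 0.0
```

Call:
play_rows:
  translation:
    - [-0.86,0.17,0]
    - [-0.86,0.17,0]
    - [-0.82,0.17,0.1]
    - [0,0,0]
    - [0,0,0]
    - [0,0,0]
    - [0,0,0]
    - [0,0,0]
  twist:
    - [0,0,0]
    - [0,0,0]
    - [0,0,-1]
    - [0,0,-1]
    - [0,0,-1]
    - [0,0,-1]
    - [0,0,-1]
    - [0,0,-1]
  gripper: [1,1,1,1,1,1,1,1]

```text
time: 22.15
tool_pos: [0.5723, -0.3645, 0.2996]
ee_rot: [-3.14, -0.004, 2.148]
wrist_force: [0.2, 0.4, 0.9]
width: 0.0944
finger_force: 0.0
```

Call:
play_rows:
  translation:
    - [0,0,0]
    - [0,0,0]
    - [0,0,0]
    - [0,0,0]
    - [0,0,0]
    - [0,0,0]
    - [0,0,0]
    - [0,0,0]
  twist:
    - [0,0,-1]
    - [0,0,-1]
    - [0,0,-1]
    - [0,0,-1]
    - [0,0,-1]
    - [0,0,-1]
    - [0,0,-0.9]
    - [0,0,0]
  gripper: [1,1,1,1,1,1,1,1]

```text
time: 22.95
tool_pos: [0.5724, -0.3644, 0.2998]
ee_rot: [3.14, -0.004, 2.834]
wrist_force: [0.1, -0.1, -0.2]
width: 0.0942
finger_force: 0.0
```

```bash
python3 - <<'E'
from h import *
snap('wrist','w4')
print([(np.round(d['centre'],3).tolist(),round(d['score'],2)) for n in ('clevis_mid',) for d in robot.spot_point(n,'wrist')])
plan(.573,-.3645,.205,-.31+np.pi)
E
```

```text
[([0.591, -0.372, 0.014], 0.58)]
t 23.1 p [ 0.5724 -0.3645  0.3006] rpy [ 3.141e+00 -3.000e-03  2.832e+00] | now [-0.01  0.    2.39] final [-0.01  0.    2.39] twz 0.0 w 0.0942
```

View pics/w4.png

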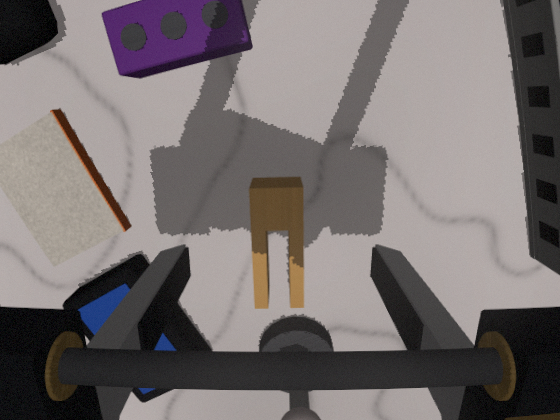

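The clevis is aligned at (277,240), with the grip over its solid end; the sphere is 13 cm behind and out of the way.

Call:
play_rows:
  translation:
    - [0,-0.05,0.7]
    - [0,0,0.7]
    - [0,0,0.6]
    - [0,0,0.4]
    - [0,0,0]
    - [0,0,0]
    - [0,0,0]
    - [0,0,0]
  twist:
    - [0,0,0]
    - [0,0,0]
    - [0,0,0]
    - [0,0,0]
    - [0,0,0]
    - [0,0,0]
    - [0,0,0]
    - [0,0,0]
  gripper: [1,1,1,1,-1,-1,-1,-1]

```text
time: 23.85
tool_pos: [0.5725, -0.3669, 0.2084]
ee_rot: [-3.14, 0.003, 2.834]
wrist_force: [-0.3, 0.1, -0.6]
width: 0.0654
finger_force: 0.0
```

Call:
play_rows:
  translation:
    - [0,0,0]
    - [0,0,0]
    - [0,0,0]
    - [0,0,0]
    - [0,0,-0.6]
    - [0,0,-0.6]
    - [0,0,-0.6]
    - [0,0,-0.6]
  twist:
    - [0,0,0]
    - [0,0,0]
    - [0,0,0]
    - [0,0,0]
    - [0,0,0]
    - [0,0,0]
    - [0,0,0]
    - [0,0,1]
  gripper: [-1,-1,-1,-1,-1,-1,-1,-1]

```text
time: 24.65
tool_pos: [0.5717, -0.3663, 0.3017]
ee_rot: [3.141, -0.003, 2.731]
wrist_force: [-0.1, -0.1, -2.5]
width: 0.036
finger_force: 29.8
```

```bash
python3 - <<'E'
from h import *
plan(.618,.036,.3,1.54)
E
```

```text
t 24.6 p [ 0.5717 -0.3663  0.3017] rpy [ 3.141e+00 -3.000e-03  2.731e+00] | now [2.95 9.68 0.04] final [10.09  0.85  0.04] twz 11.91 w 0.036
```

Call:
play_rows:
  translation:
    - [0,0,0]
    - [0,0,0]
    - [0,0,0]
    - [0,0,0]
    - [0,0,0]
    - [0,0,0]
    - [0,0,0]
    - [0,0,0]
  twist:
    - [0,0,1]
    - [0,0,1]
    - [0,0,1]
    - [0,0,1]
    - [0,0,1]
    - [0,0,1]
    - [0,0,1]
    - [0,0,1]
  gripper: [-1,-1,-1,-1,-1,-1,-1,-1]

```text
time: 25.45
tool_pos: [0.5718, -0.3663, 0.3007]
ee_rot: [-3.14, -0.002, 1.93]
wrist_force: [0.1, -0.4, -3.4]
width: 0.036
finger_force: 29.8
```

Call:
play_rows:
  translation:
    - [0,0,0]
    - [0,0,0]
    - [0,0,0]
    - [0,0,0]
    - [0.92,0.08,0]
    - [0.92,0.08,0]
    - [0.92,0.08,0]
    - [0.92,0.08,0]
  twist:
    - [0,0,1]
    - [0,0,1]
    - [0,0,1]
    - [0,0,0.9]
    - [0,0,0]
    - [0,0,0]
    - [0,0,0]
    - [0,0,0]
  gripper: [-1,-1,-1,-1,-1,-1,-1,-1]

```text
time: 26.25
tool_pos: [0.5884, -0.2183, 0.3009]
ee_rot: [-3.139, -0.001, 1.543]
wrist_force: [0.4, -0.1, -3.4]
width: 0.0359
finger_force: 29.8
```

Call:
play_rows:
  translation:
    - [0.92,0.08,0]
    - [0.92,0.08,0]
    - [0.92,0.08,0]
    - [0.92,0.08,0]
    - [0.92,0.08,0]
    - [0.92,0.08,0]
    - [0.9,0.07,0]
    - [0,0,0]
  twist:
    - [0,0,0]
    - [0,0,0]
    - [0,0,0]
    - [0,0,0]
    - [0,0,0]
    - [0,0,0]
    - [0,0,0]
    - [0,0,0]
  gripper: [-1,-1,-1,-1,-1,-1,-1,-1]

```text
time: 27.05
tool_pos: [0.6174, 0.0409, 0.301]
ee_rot: [-3.139, -0.003, 1.549]
wrist_force: [0.3, -0.5, -3.0]
width: 0.0359
finger_force: 29.8
```

```bash
python3 - <<'E'
from h import *
plan(.618,.036,.213,1.54)
E
```

```text
t 27.1 p [0.6174 0.0409 0.301 ] rpy [-3.139e+00 -3.000e-03  1.549e+00] | now [-0.12  0.02  2.2 ] final [-0.12  0.02  2.2 ] twz 0.09 w 0.0359
```

Call:
play_rows:
  translation:
    - [-0.12,0.02,0.2]
    - [0,0,0.7]
    - [0,0,0.6]
    - [0,0,0.4]
    - [0,0,0.3]
    - [0,0,0]
    - [0,0,0]
    - [0,0,0]
  twist:
    - [0,0,0]
    - [0,0,0]
    - [0,0,0]
    - [0,0,0]
    - [0,0,0]
    - [0,0,0]
    - [0,0,0]
    - [0,0,0]
  gripper: [-1,-1,-1,-1,-1,-1,0.3,0.3]

```text
time: 27.85
tool_pos: [0.619, 0.0312, 0.2158]
ee_rot: [3.138, 0.0, 1.543]
wrist_force: [-0.4, 0.4, 0.7]
width: 0.0486
finger_force: 0.0
```

Call:
play_rows:
  translation:
    - [0,0,0]
    - [0,0,0]
    - [0,0,-0.5]
    - [0,0,-0.9]
    - [0,0,-0.9]
    - [0,0,-0.9]
    - [-0.5,0,-0.9]
    - [0,0,0]
  twist:
    - [0,0,0]
    - [0,0,0]
    - [0,0,0]
    - [0,0,0]
    - [0,0,0]
    - [0,0,0]
    - [0,0,0]
    - [0,0,0]
  gripper: [0.3,0.3,0.3,0.3,-1,-1,-1,-1]

```text
time: 28.65
tool_pos: [0.6184, 0.0103, 0.3861]
ee_rot: [3.128, 0.002, 1.542]
wrist_force: [1.3, 0.5, 1.5]
width: 0.0327
finger_force: 0.0
```

```bash
python3 - <<'E'
from h import *
b=snap('scene','s5'); robot.snapshot('top')
for n in ('lever_tip','paddle_pinch','paddle_face','blower_body','blower','basket'):
  for c in ('scene','top'): print(n,c,[(np.round(d['centre'],3).tolist(),round(d['score'],2)) for d in robot.spot_point(n,c)[:2]])
plan(.55,.309,.40,1.5708)
c=cv2.imread('pics/s5.png')[120:320,120:460]; cv2.imwrite('pics/s5c.png',cv2.resize(c,None,fx=2.3,fy=2.3,interpolation=cv2.INTER_CUBIC))
E
```

```text
lever_tip scene [([0.553, 0.269, 0.191], 0.78)]
lever_tip top [([0.554, 0.263, 0.193], 0.6)]
paddle_pinch scene [([0.553, 0.313, 0.121], 0.4)]
paddle_pinch top [([0.56, 0.322, 0.12], 0.84), ([0.633, -0.507, -0.003], 0.63)]
paddle_face scene [([0.592, 0.32, 0.122], 0.72)]
paddle_face top [([0.591, 0.32, 0.116], 0.68)]
blower_body scene [([0.552, 0.314, 0.121], 0.75)]
blower_body top [([0.556, 0.311, 0.12], 0.81)]
blower scene [([0.556, 0.314, -0.003], 0.81)]
blower top [([0.553, 0.307, 0.0], 0.91)]
basket scene [([0.565, -0.04, 0.003], 0.71), ([0.561, 0.323, 0.12], 0.33)]
basket top [([0.567, -0.044, 0.002], 0.94), ([0.697, -0.393, 0.003], 0.2)]
t 29.4 p [0.6178 0.0117 0.3781] rpy [-3.141  0.     1.544] | now [ 7.38 -1.89 -0.55] final [ 7.43 -1.7  -0.55] twz -0.27 w 0.0005
```

View pics/s5c.png

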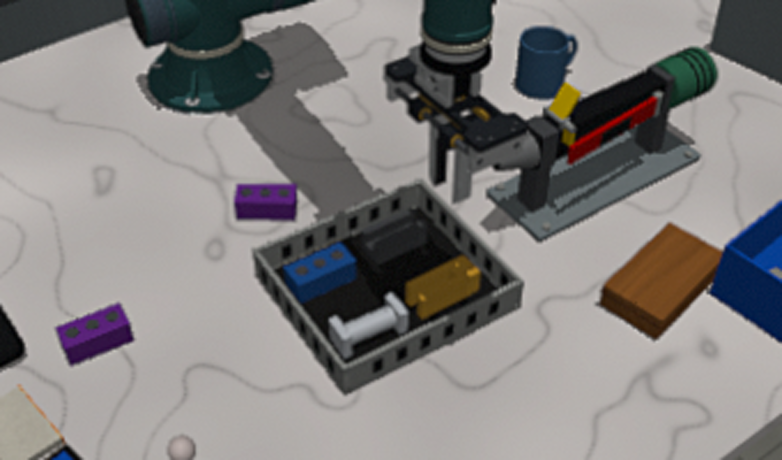

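All four parts lie in the basket below the rim. In the crop the lever leans back at (565,100) and the red paddle is at rest. Next I'll flip the lever with closed fingers from behind.

Call:
play_rows:
  translation:
    - [0,0,-0.5]
    - [0,0,-0.5]
    - [0.9,-0.2,0]
    - [0.9,-0.2,0]
    - [0.9,-0.2,0]
    - [0.9,-0.2,0]
    - [0.9,-0.2,0]
    - [0.9,-0.2,0]
  twist:
    - [0,0,-0.27]
    - [0,0,0]
    - [0,0,0]
    - [0,0,0]
    - [0,0,0]
    - [0,0,0]
    - [0,0,0]
    - [0,0,0]
  gripper: [-1,-1,-1,-1,-1,-1,-1,-1]

```text
time: 30.15
tool_pos: [0.5693, 0.229, 0.4185]
ee_rot: [3.141, -0.0, 1.571]
wrist_force: [0.9, -0.2, 0.1]
width: 0.0007
finger_force: 0.0
```

Call:
play_rows:
  translation:
    - [0.9,-0.2,0]
    - [1,-0.2,0]
    - [0,0,0]
    - [0,0,0]
  twist:
    - [0,0,0]
    - [0,0,0]
    - [0,0,0]
    - [0,0,0]
  gripper: [-1,-1,-1,-1]

```text
time: 30.55
tool_pos: [0.5535, 0.3044, 0.4181]
ee_rot: [3.141, 0.001, 1.573]
wrist_force: [-0.1, -0.6, 0.0]
width: 0.0003
finger_force: 0.0
```

```bash
python3 - <<'E'
from h import *
snap('wrist','w6')
for n in ('lever_tip','paddle_pinch','paddle_face','blower_body'):
  for c in ('wrist',): print(n,c,[(np.round(d['centre'],3).tolist(),round(d['score'],2)) for d in robot.spot_point(n,c)[:2]])
plan(.554,.305,.367,1.5708)
E
```

```text
lever_tip wrist [([0.552, 0.27, 0.185], 0.98)]
paddle_pinch wrist [([0.56, 0.324, 0.119], 0.56)]
paddle_face wrist [([0.592, 0.322, 0.122], 0.63)]
blower_body wrist [([0.557, 0.31, 0.119], 0.9)]
t 30.8 p [0.5543 0.3023 0.4184] rpy [3.141 0.    1.569] | now [ 0.07 -0.01  1.28] final [ 0.07 -0.01  1.28] twz -0.02 w 0.0004
```

View pics/w6.png

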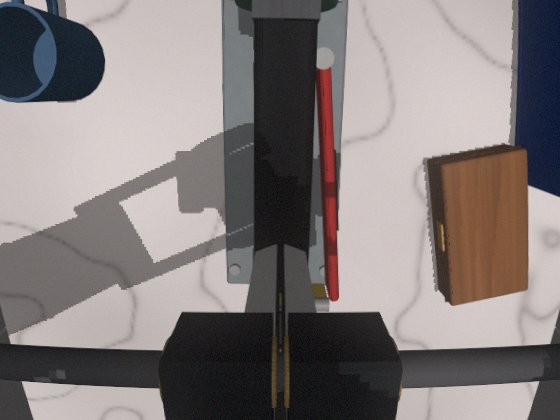

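The fingers stand centred over the black handle behind the lever (280,290), with clear space on both sides.

Call:
play_rows:
  translation:
    - [0.07,0,0.5]
    - [0,0,0.5]
    - [0,0,0.28]
    - [0,0,0]
    - [-0.3,0,0]
    - [-0.3,0,0]
    - [-0.2,0,0]
    - [0,0,0]
  twist:
    - [0,0,0]
    - [0,0,0]
    - [0,0,0]
    - [0,0,0]
    - [0,0,0]
    - [0,0,0]
    - [0,0,0]
    - [0,0,0]
  gripper: [-1,-1,-1,-1,-1,-1,-1,-1]

```text
time: 31.6
tool_pos: [0.554, 0.2733, 0.3692]
ee_rot: [3.138, -0.001, 1.569]
wrist_force: [-1.0, 1.0, 1.0]
width: 0.0
finger_force: 0.4
```

Call:
play_rows:
  translation:
    - [-0.2,0,0]
    - [-0.2,0,0]
    - [-0.2,0,0]
    - [0,0,0]
  twist:
    - [0,0,0]
    - [0,0,0]
    - [0,0,0]
    - [0,0,0]
  gripper: [-1,-1,-1,-1]

```text
time: 32.0
tool_pos: [0.5538, 0.2499, 0.3675]
ee_rot: [3.141, -0.001, 1.57]
wrist_force: [-0.4, 2.5, 3.4]
width: 0.0009
finger_force: 2.0
```

```bash
python3 - <<'E'
from h import *
robot.snapshot('scene');robot.snapshot('top')
for c in ('scene','top'): print(c,[(np.round(d['centre'],3).tolist(),round(d['score'],2)) for d in robot.spot_point('lever_tip',c)[:2]])
plan(.554,.242,.367,1.5708); print(robot.get_obs()['wrist_force'])
E
```

```text
scene [([0.557, 0.226, 0.196], 0.52)]
top [([0.553, 0.222, 0.199], 0.55)]
t 32.2 p [0.5538 0.2503 0.3673] rpy [3.141e+00 1.000e-03 1.571e+00] | now [-0.21  0.    0.01] final [-0.21  0.    0.01] twz 0.0 w 0.0006
[-0.41695067  3.23763762  3.03806058]
```

Call:
play_rows:
  translation:
    - [-0.1,0,0]
    - [-0.1,0,0]
    - [0,0,0]
  twist:
    - [0,0,0]
    - [0,0,0]
    - [0,0,0]
  gripper: [-1,-1,-1]

```text
time: 32.5
tool_pos: [0.5537, 0.2442, 0.3667]
ee_rot: [3.141, -0.007, 1.573]
wrist_force: [0.4, 9.8, 1.8]
width: 0.0008
finger_force: 4.5
```

Call:
play_rows:
  translation:
    - [-0.07,0,0]
    - [0,0,0]
  twist:
    - [0,0,0]
    - [0,0,0]
  gripper: [-1,-1]

```text
time: 32.7
tool_pos: [0.5535, 0.243, 0.3668]
ee_rot: [3.141, -0.011, 1.575]
wrist_force: [0.5, 14.1, 0.1]
width: 0.0004
finger_force: 6.3
```

Call:
play_rows:
  translation:
    - [-0.07,0,0]
    - [0,0,0]
  twist:
    - [0,0,0]
    - [0,0,0]
  gripper: [-1,-1]

```text
time: 32.9
tool_pos: [0.5534, 0.2417, 0.367]
ee_rot: [3.14, -0.016, 1.576]
wrist_force: [0.4, 19.1, 0.6]
width: 0.0008
finger_force: 8.2
```

The force rises steeply at the stop, so the lever is fully forward. Now I'll back off and go to the pinch point.

Call:
play_rows:
  translation:
    - [0.5,0,0]
    - [0.4,0,-0.4]
    - [0.5,0,-0.5]
    - [0.5,0.1,-0.4]
    - [0,0,0]
    - [0,0,0]
    - [0,0,0]
    - [0,0,0]
  twist:
    - [0,0,0]
    - [0,0,0]
    - [0,0,0]
    - [0,0,0]
    - [0,0,0]
    - [0,0,0]
    - [0,0,0]
    - [0,0,0]
  gripper: [-1,-1,1,1,1,1,1,1]

```text
time: 33.7
tool_pos: [0.5579, 0.3118, 0.4174]
ee_rot: [-3.139, 0.002, 1.569]
wrist_force: [0.8, 0.1, -0.9]
width: 0.0448
finger_force: 0.0
```

Call:
play_rows:
  translation:
    - [0,0,0]
    - [0,0,0]
    - [0,0,0]
    - [0,0,0]
    - [0,0,0]
    - [0,0,0]
  twist:
    - [0,0,0]
    - [0,0,0]
    - [0,0,0]
    - [0,0,0]
    - [0,0,0]
    - [0,0,0]
  gripper: [1,1,1,1,1,1]

```text
time: 34.3
tool_pos: [0.5578, 0.3129, 0.4191]
ee_rot: [3.141, 0.0, 1.571]
wrist_force: [0.3, 0.2, -0.3]
width: 0.0924
finger_force: 0.0
```

```bash
python3 - <<'E'
from h import *
snap('wrist','w7')
for c in ('wrist','scene'):
  if c=='scene': robot.snapshot(c)
  for n in ('lever_tip','paddle_pinch','paddle_face','blower_body'): print(n,c,[(np.round(d['centre'],3).tolist(),round(d['score'],2)) for d in robot.spot_point(n,c)[:2]])
plan(.5575,.319,.300,1.5708)
E
```

```text
lever_tip wrist [([0.334, 0.424, -0.001], 0.73), ([0.476, 0.016, 0.025], 0.26)]
paddle_pinch wrist [([0.558, 0.322, 0.121], 0.69)]
paddle_face wrist [([0.593, 0.325, 0.121], 0.59)]
blower_body wrist [([0.558, 0.313, 0.118], 0.62), ([0.769, 0.254, 0.002], 0.48)]
lever_tip scene [([0.634, -0.504, 0.001], 0.27)]
paddle_pinch scene [([0.561, 0.324, 0.118], 0.56)]
paddle_face scene [([0.567, -0.039, 0.002], 0.4)]
blower_body scene [([0.557, 0.313, 0.121], 0.77), ([0.56, 0.322, 0.118], 0.54)]
t 34.8 p [0.5578 0.3129 0.419 ] rpy [-3.142  0.     1.571] | now [ 0.15 -0.01  2.98] final [ 0.15 -0.01  2.98] twz 0.0 w 0.0939
```

View pics/w7.png

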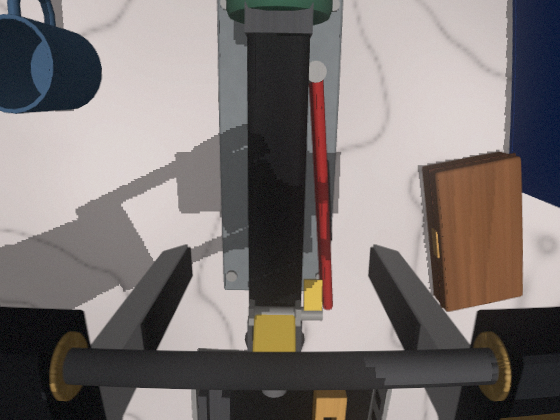

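The lever is forward at (275,330), and the body and paddle lie between the open fingers; I shift about 1.5 mm towards the paddle and descend.

Call:
play_rows:
  translation:
    - [0.2,0.04,0.5]
    - [0,0,0.6]
    - [0,0,0.6]
    - [0,0,0.6]
    - [0,0,0.4]
    - [0,0,0.28]
    - [0,0,0]
    - [0,0,0]
  twist:
    - [0,0,0]
    - [0,0,0]
    - [0,0,0]
    - [0,0,0]
    - [0,0,0]
    - [0,0,0]
    - [0,0,0]
    - [0,0,0]
  gripper: [1,1,1,1,1,1,1,0.4]

```text
time: 35.6
tool_pos: [0.5597, 0.3209, 0.3007]
ee_rot: [3.14, -0.0, 1.571]
wrist_force: [-0.5, -0.7, -0.1]
width: 0.0889
finger_force: 0.0
```

Call:
play_rows:
  translation:
    - [0,0,0]
    - [0,0,0]
    - [0,0,0]
    - [0,0,0]
    - [0,0,0]
    - [0,0,0]
    - [0,0,0]
    - [0,0,0]
  twist:
    - [0,0,0]
    - [0,0,0]
    - [0,0,0]
    - [0,0,0]
    - [0,0,0]
    - [0,0,0]
    - [0,0,0]
    - [0,0,0]
  gripper: [-1,-1,-1,-1,-1,-1,-1,-1]

```text
time: 36.4
tool_pos: [0.5594, 0.3205, 0.3008]
ee_rot: [3.141, 0.0, 1.57]
wrist_force: [-0.9, -2.7, 5.5]
width: 0.0492
finger_force: 30.1
```

Squeezed to 49 mm at 30 N. I'll hold it for over two seconds; the grip may slacken once, so I watch the width.

Call:
play_rows:
  translation:
    - [0,0,0]
    - [0,0,0]
    - [0,0,0]
    - [0,0,0]
    - [0,0,0]
    - [0,0,0]
    - [0,0,0]
    - [0,0,0]
  twist:
    - [0,0,0]
    - [0,0,0]
    - [0,0,0]
    - [0,0,0]
    - [0,0,0]
    - [0,0,0]
    - [0,0,0]
    - [0,0,0]
  gripper: [-1,-1,-1,-1,-1,-1,-1,-1]

```text
time: 37.2
tool_pos: [0.5594, 0.3206, 0.3009]
ee_rot: [3.141, 0.0, 1.57]
wrist_force: [-1.1, -2.4, 5.3]
width: 0.0491
finger_force: 30.1
```

Call:
play_rows:
  translation:
    - [0,0,0]
    - [0,0,0]
    - [0,0,0]
    - [0,0,0]
    - [0,0,0]
    - [0,0,0]
    - [0,0,0]
    - [0,0,0]
  twist:
    - [0,0,0]
    - [0,0,0]
    - [0,0,0]
    - [0,0,0]
    - [0,0,0]
    - [0,0,0]
    - [0,0,0]
    - [0,0,0]
  gripper: [-1,-1,-1,-1,-1,-1,-1,-1]

```text
time: 38.0
tool_pos: [0.5594, 0.3206, 0.3008]
ee_rot: [3.141, 0.0, 1.57]
wrist_force: [-1.1, -2.9, 5.2]
width: 0.0492
finger_force: 30.1
```

Call:
play_rows:
  translation:
    - [0,0,0]
    - [0,0,0]
    - [0,0,0]
    - [0,0,0]
    - [0,0,0]
    - [0,0,0]
    - [0,0,0]
    - [0,0,0]
  twist:
    - [0,0,0]
    - [0,0,0]
    - [0,0,0]
    - [0,0,0]
    - [0,0,0]
    - [0,0,0]
    - [0,0,0]
    - [0,0,0]
  gripper: [-1,-1,-1,-1,-1,-1,-1,-1]

```text
time: 38.8
tool_pos: [0.5594, 0.3206, 0.3008]
ee_rot: [3.141, 0.0, 1.57]
wrist_force: [-1.2, -2.5, 5.8]
width: 0.0494
finger_force: 30.1
```

Call:
play_rows:
  translation:
    - [0,0,0]
    - [0,0,0]
    - [0,0,0]
    - [0,0,0]
    - [0,0,0]
    - [0,0,0]
    - [0,0,0]
    - [0,0,0]
  twist:
    - [0,0,0]
    - [0,0,0]
    - [0,0,0]
    - [0,0,0]
    - [0,0,0]
    - [0,0,0]
    - [0,0,0]
    - [0,0,0]
  gripper: [-1,-1,-1,-1,-1,-1,-1,-1]

```text
time: 39.6
tool_pos: [0.5594, 0.3206, 0.3008]
ee_rot: [3.141, 0.0, 1.57]
wrist_force: [-1.1, -2.4, 5.8]
width: 0.0492
finger_force: 30.1
```

Held for more than 3 s. Release, rise, close, and go round to the front of the lever.

Call:
play_rows:
  translation:
    - [0,0,0]
    - [0,0,0]
    - [0,0,0]
    - [0,0,0]
    - [0,0,0]
    - [0,0,0]
    - [0,0,-0.5]
    - [0,0,-0.9]
  twist:
    - [0,0,0]
    - [0,0,0]
    - [0,0,0]
    - [0,0,0]
    - [0,0,0]
    - [0,0,0]
    - [0,0,0]
    - [0,0,0]
  gripper: [1,1,1,1,1,1,1,1]

```text
time: 40.4
tool_pos: [0.5586, 0.3207, 0.3517]
ee_rot: [-3.133, 0.004, 1.571]
wrist_force: [0.7, 0.0, -0.4]
width: 0.0939
finger_force: 0.0
```

Call:
play_rows:
  translation:
    - [0,0,-0.9]
    - [0,0,-0.7]
    - [-0.7,-0.13,0]
    - [-0.8,0,0]
    - [-0.8,0,0]
    - [-0.8,0,0]
    - [-0.7,0,0]
    - [0,0,0]
  twist:
    - [0,0,0]
    - [0,0,0]
    - [0,0,0]
    - [0,0,0]
    - [0,0,0]
    - [0,0,0]
    - [0,0,0]
    - [0,0,0]
  gripper: [1,1,-1,-1,-1,-1,-1,-1]

```text
time: 41.2
tool_pos: [0.5541, 0.1662, 0.4197]
ee_rot: [-3.141, 0.001, 1.567]
wrist_force: [-0.9, 0.6, -1.3]
width: 0.0494
finger_force: 0.0
```

Call:
play_rows:
  translation:
    - [0,0,0]
    - [0,0,0]
    - [0,0,0]
    - [0,0,0]
    - [0,0,0]
    - [0,0,0]
    - [0,0,0]
    - [0,0,0]
  twist:
    - [0,0,0]
    - [0,0,0]
    - [0,0,0]
    - [0,0,0]
    - [0,0,0]
    - [0,0,0]
    - [0,0,0]
    - [0,0,0]
  gripper: [-1,-1,-1,-1,-1,-1,-1,-1]

```text
time: 42.0
tool_pos: [0.5542, 0.1689, 0.4199]
ee_rot: [3.142, 0.0, 1.571]
wrist_force: [0.2, -0.5, 0.2]
width: 0.0003
finger_force: 0.0
```

```bash
python3 - <<'E'
from h import *
for c in ('top','scene'):
  robot.snapshot(c)
  for n in ('lever_tip','paddle_face'): print(n,c,[(np.round(d['centre'],3).tolist(),round(d['score'],2)) for d in robot.spot_point(n,c)[:2]])
plan(.554,.17,.367,1.5708)
E
```

```text
lever_tip top [([0.356, -0.5, 0.0], 0.27), ([0.506, -0.521, 0.006], 0.19)]
paddle_face top [([0.63, -0.508, -0.006], 0.74), ([0.592, 0.32, 0.119], 0.55)]
lever_tip scene [([0.552, 0.22, 0.19], 0.65)]
paddle_face scene [([0.594, 0.325, 0.12], 0.86)]
t 42.3 p [0.5542 0.1688 0.4199] rpy [3.142 0.    1.571] | now [ 0.03 -0.01  1.32] final [ 0.03 -0.01  1.32] twz -0.0 w 0.0003
```

Call:
play_rows:
  translation:
    - [0,0,0.5]
    - [0,0,0.5]
    - [0,0,0.32]
    - [0,0,0]
    - [0.3,0,0]
    - [0.3,0,0]
    - [0.3,0,0]
    - [0.2,0,0]
  twist:
    - [0,0,0]
    - [0,0,0]
    - [0,0,0]
    - [0,0,0]
    - [0,0,0]
    - [0,0,0]
    - [0,0,0]
    - [0,0,0]
  gripper: [-1,-1,-1,-1,-1,-1,-1,-1]

```text
time: 43.1
tool_pos: [0.5544, 0.2137, 0.3688]
ee_rot: [3.139, 0.002, 1.571]
wrist_force: [0.2, -3.2, 2.2]
width: 0.0006
finger_force: 1.6
```

Call:
play_rows:
  translation:
    - [0.2,0,0]
    - [0.1,0,0]
    - [0.1,0,0]
    - [0,0,0]
  twist:
    - [0,0,0]
    - [0,0,0]
    - [0,0,0]
    - [0,0,0]
  gripper: [-1,-1,-1,-1]

```text
time: 43.5
tool_pos: [0.5542, 0.2292, 0.367]
ee_rot: [-3.141, 0.0, 1.571]
wrist_force: [0.5, -0.6, 1.7]
width: 0.0003
finger_force: 0.7
```

Call:
play_rows:
  translation:
    - [0.1,0,0]
    - [0,0,0]
  twist:
    - [0,0,0]
    - [0,0,0]
  gripper: [-1,-1]

```text
time: 43.7
tool_pos: [0.5542, 0.2324, 0.3672]
ee_rot: [-3.142, 0.001, 1.57]
wrist_force: [0.6, -4.2, 2.8]
width: 0.0005
finger_force: 2.3
```

Call:
play_rows:
  translation:
    - [0.07,0,0]
    - [0,0,0]
  twist:
    - [0,0,0]
    - [0,0,0]
  gripper: [-1,-1]

```text
time: 43.9
tool_pos: [0.5543, 0.2354, 0.3671]
ee_rot: [3.142, 0.0, 1.57]
wrist_force: [-0.6, -3.2, 3.2]
width: 0.0003
finger_force: 2.2
```

Not yet at the stop (3 N is just friction); push on.

Call:
play_rows:
  translation:
    - [0.07,0,0]
    - [0,0,0]
  twist:
    - [0,0,0]
    - [0,0,0]
  gripper: [-1,-1]

```text
time: 44.1
tool_pos: [0.5543, 0.2381, 0.3666]
ee_rot: [-3.141, 0.002, 1.57]
wrist_force: [0.1, -5.0, 2.3]
width: 0.0007
finger_force: 2.6
```

Call:
play_rows:
  translation:
    - [0.07,0,0]
    - [0,0,0]
  twist:
    - [0,0,0]
    - [0,0,0]
  gripper: [-1,-1]

```text
time: 44.3
tool_pos: [0.5544, 0.2395, 0.3666]
ee_rot: [-3.141, 0.007, 1.569]
wrist_force: [0.0, -10.3, 1.1]
width: 0.0003
finger_force: 5.0
```

Call:
play_rows:
  translation:
    - [0.05,0,0]
    - [0,0,0]
  twist:
    - [0,0,0]
    - [0,0,0]
  gripper: [-1,-1]

```text
time: 44.5
tool_pos: [0.5545, 0.2404, 0.3665]
ee_rot: [-3.14, 0.01, 1.568]
wrist_force: [0.5, -14.7, 2.9]
width: 0.0003
finger_force: 6.6
```

At the stop. Back away, rise, and check.

Call:
play_rows:
  translation:
    - [-0.5,0,0]
    - [-0.9,0,-0.3]
    - [-0.9,0,-0.8]
    - [-0.9,0,-0.8]
    - [-0.9,0,-0.5]
    - [-0.9,0,0]
    - [-0.5,0,0]
    - [0,0,0]
  twist:
    - [0,0,0]
    - [0,0,0]
    - [0,0,0]
    - [0,0,0]
    - [0,0,0]
    - [0,0,0]
    - [0,0,0]
    - [0,0,0]
  gripper: [-1,-1,-1,-1,-1,-1,-1,-1]

```text
time: 45.3
tool_pos: [0.5545, 0.0219, 0.4626]
ee_rot: [3.141, -0.002, 1.568]
wrist_force: [-0.0, 0.1, -0.6]
width: 0.0007
finger_force: 0.0
```

```bash
python3 - <<'E'
from h import *
snap('scene','s9');robot.snapshot('top')
for c in ('top','scene'):
  for n in ('lever_tip','paddle_face','vblock_mid','spool_mid','manifold_mid','clevis_mid'): print(n,c,[(np.round(d['centre'],3).tolist(),round(d['score'],2)) for d in robot.spot_point(n,c)[:3]])
c=cv2.imread('pics/s9.png')[120:320,120:460]; cv2.imwrite('pics/s9c.png',cv2.resize(c,None,fx=2.3,fy=2.3,interpolation=cv2.INTER_CUBIC))
print(robot.get_obs()['tool_pos'])
E
```

```text
lever_tip top [([0.556, 0.262, 0.191], 0.72)]
paddle_face top []
vblock_mid top [([0.477, 0.021, 0.023], 0.55)]
spool_mid top [([0.62, -0.103, 0.022], 0.66)]
manifold_mid top [([0.43, -0.385, 0.019], 0.6), ([0.511, -0.105, 0.02], 0.56), ([0.629, -0.505, -0.005], 0.5)]
clevis_mid top [([0.59, 0.32, 0.119], 0.55)]
lever_tip scene [([0.554, 0.27, 0.191], 0.77), ([0.477, 0.018, 0.024], 0.19)]
paddle_face scene [([0.596, 0.323, 0.124], 0.65)]
vblock_mid scene [([0.478, 0.017, 0.024], 0.73), ([0.559, 0.323, 0.118], 0.6)]
spool_mid scene [([0.619, -0.102, 0.025], 0.57)]
manifold_mid scene [([0.438, -0.389, 0.014], 0.9), ([0.34, -0.09, 0.018], 0.77), ([0.507, -0.104, 0.024], 0.66)]
clevis_mid scene [([0.621, 0.012, 0.026], 0.65), ([0.553, 0.315, 0.001], 0.28)]
[0.55419843 0.02338424 0.46306571]
```

View pics/s9c.png

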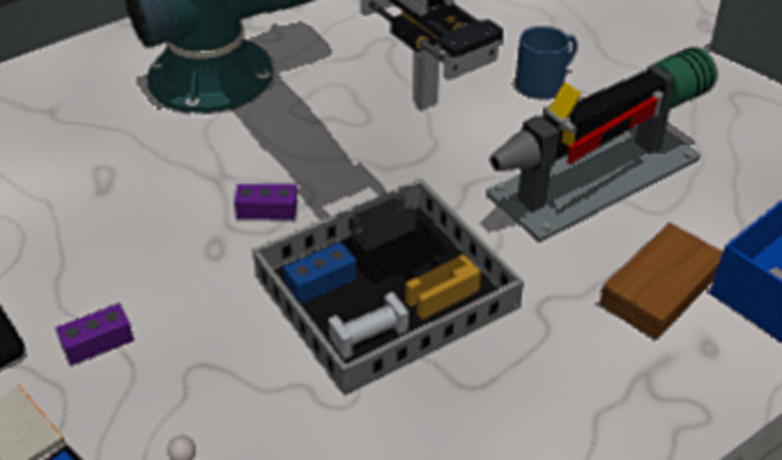

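The final view shows all four parts inside the basket (the V-block was nudged to the wall but is still in), the lever back at (565,100), the paddle released and the gripper clear.

```bash
python3 -c "
from bench import robot
print(robot.close_job())"
```

```text
the job is handed in; nothing more can be done
None
```

I handed the job in at about 46 s of the 210 s allowed, but closing it returned no verdict: all four workpieces (V-block, spool, manifold, clevis) are in the basket, the lever was flipped forward, the paddle held home for over 3 s and released, the lever is fully back, and no bystander was knocked or tipped.

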